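# Twist the sample cup home in its spring-grip holder

### The job

The blue-lidded sample cup is only started in its holder and stands proud. It sits too tight to be simply pushed: take it by the bar on its lid and twist it down, pressing as you turn, until its flange rests on the holder's rim all round and the bar lines up with the two red marks on the holder; then let go. Leave the orange-lidded cup as it is.

Things in the scene. Friction and masses are not known exactly. Their poses are not given: they have to be found in the camera images.
- blue_cup: Steel cup, 50 mm wide, with a blue lid: flange 62 mm wide, 6 mm thick. Origin: centre of the flange's underside; z up, x along the lid's bar. Its wall goes 40 mm below the flange. It starts 14 mm above the rim, held by sprung plungers: a straight push takes about 20 to 35 N, but turned about 5 degrees per mm as it goes down, a third of that, with a moment up to 1 N m. It stays where left.
- blue_cup_bar (a point): Middle of the top of the blue lid's upright grip bar: 52 mm long (along x), 12 mm thick (along y), rising 28 mm above the flange's upper face, with a white line along its top. This point lies 34 mm above the cup's origin, about 98 mm above the table at the start.
- blue_holder_rim (a point): Centre of the top rim of the blue cup's holder (fixed aluminium cylinder, 80 mm wide, 50 mm high, 54 mm well). z up; x runs through the two red marks, 8 mm wide ears on opposite sides of the rim, level with it, reaching 54 mm out. The bar starts 45 to 75 degrees counter-clockwise, seen from above, from the marks, so clockwise is the short way; it may lie either way round along them.
- orange_bar_end (a point): Top of one end of the bar on the orange-lidded cup, a cup of the same shape as the blue one, likewise standing 14 mm proud in a holder of its own, 150 mm or more away. The point lies 26 mm along x from the middle of the bar's top; x along the bar, z up. To be left alone.
Not all that is in view belongs to the job. What is shaped like the part that bears blue_holder_rim but green is not meant.

How it is judged:
By the outcome, as a careful person would: the job done as asked, in the order asked, and still so for the second after the job is handed in, with the robot touching nothing.
It also fails if it takes over 40 s, if anything falls off the work surface, if the arm or the gripper's body presses on something with over 40 N, if the wrist force passes 120 N, or if a joint passes its speed limit or range.

### The arm

A 6-joint arm with a two-finger parallel gripper is mounted at the origin on a cart in front of the work surface, level with it; the furniture and walls round the work are solid. World frame = base frame: x ahead of the robot, y to its left, z up, the work surface at z = 0. Lengths are in m, angles in rad, forces in N, time in s.
With the tool pointing down it reaches from about 0.4 to 0.925 m from the base axis. Payload 12.5 kg.
Tool frame: the origin (TCP) lies at the very end of the fingers, on their centre line; the grasp point (between the pads) lies 19 mm behind it; z points along the fingers, y is the line along which they close (so a half turn about z gives the same grasp; the last joint's range is limited). The gripper opens to 95 mm and grips with 3 to 60 N. Pads are 20 mm wide; open, the fingers measure 119 mm over their backs; the gripper's body (75 mm by 180 mm) begins 59 mm behind the grasp point.
Start: joints at [1.052, 0.491, 1.559, -0, 1.092, -0.106], TCP at [0.251, 0.573, 0.215] pointing down, gripper open.
Joint ranges: [-3.1, 3.1], [-0.84, 2.19], [0.05, 2.79], [-1.13, 4.28], [0.06, 2.93], [-2.69, 2.69]. Speed limits (rad/s): [2.22, 2.22, 2.79, 3.14, 3.14, 3.14].

### API

Orientations are given as a 3x3 rotation matrix whose columns are the frame's x, y, z axes.
In Python, from workcell import arm, viewer, order gives the robot as it stands. The module is installed in compiled form; this text tells all that it offers.
- The arm moves only by the tool drive_tool, never from a script. Its argument "commands" is a list that holds one entry, the list of rows, each a list of 6 numbers: the shift along the tool's x, y, z in cm, then the turn, a rotation vector about the tool's x, y, z in degrees. A call has 1 to 10 rows; each row is the pose to reach, as a shift and turn from the pose commanded when the call began, along the tool's axes at that moment; what a row does not reach only later rows make up. A row lasts 1/12 s, in which the tool goes at most 41.7 mm and 7.16 degrees, less where a joint would pass 70% of its speed; a pose out of reach is approached as far as the arm can. A call with a gripper value outside its range is refused whole. "hand" is the gripper's target within -1 to 1 (fully open at 1, half-way at 0, shut at -1), set as the call begins (left out, the last holds). The fingers move at their own pace and stop on an object; "force" is the grip in N (left out, the last holds). Time passes only in rows, so rows that repeat a pose let the fingers close. It gives the time, the measured TCP pose, the force, the opening and the grip force at its end, in the units of the state.
- arm.get_obs(): the state, without advancing time (a new reading comes with each control period).
- viewer.snapshot(name): name is "scene" or "side" or "wrist"; returns a dict with "pixels" (420x560x3 uint8, blue, green, red), "z_map" (420x560 float32, m along the optical axis (not along the pixel's ray), 0 where there is no reading), "camera_matrix" (3x3 intrinsics, pixels), "rvec" (rotation vector, rad) and "tvec" (3), from world to camera coordinates, as OpenCV has them; the wrist camera has in their place "hand_eye" (4x4, takes a point from camera to tool coordinates, whose origin is the TCP and whose axes are the flange's). Camera axes: x right, y down, z forward; pixel columns grow to the right and rows downward; lengths in m; the calibration is good to about 2 mm. The wrist camera is an equidistant fisheye: a pixel r from the principal point sees the ray r / f radians off the axis. A picture is of the moment at which its call begins: read the wrist's pose just before it.
- order.hand_in(): hands the job in; it is judged then, once.
The state is a dict: "t": time; "q": joint angles; "dq": joint speeds; "effort": joint torques, N m; "position": TCP position; "tcp_rot": TCP orientation; "force": force on the tool from outside, world axes, zero at the start; "torque": the same for the moment, N m; "finger_gap": opening from 0.0 (shut) to 1.0 (fully open); "gripper_force": force on a finger pad.
Only numpy, scipy, OpenCV 4.12 (cv2) and the standard library are available. Lean on these libraries where they do the work, as an engineer would, in place of code of your own. Each camera call takes 0.05 s, during which the arm holds its last target. There are 200 camera calls.

## Working session

There is one attempt and no reset: what is moved stays moved. The work goes in short steps, Python scripts to look and compute and a tool call to move; the robot and the scene stay as the last step left them, time stands still between calls to the robot, and variables do not carry over. Pictures are saved under pics/ and viewed, at most 10 in all, crops included, and the job is handed in when it is done.

Besides the shell and the picture viewer there is one more tool, called after "Call:" as name([rows], argument=value, ...), one row to a line, values as JSON. drive_tool: Moves the arm, as the interface text tells. Its arguments: {"type":"object","properties":{"commands":{"type":"array"},"hand":{"type":"number"},"force":{"type":"number"}},"required":["commands"]}

```bash
mkdir -p pics
cat > h.py <<'E'
import numpy as np, cv2, pickle
from workcell import arm, viewer, order
def snap(n,tag):
    o=arm.get_obs(); s=viewer.snapshot(n); s['obs']=o
    pickle.dump(s,open(f'{tag}.pkl','wb')); cv2.imwrite(f'pics/{tag}.png',s['pixels']); return s
def load(t): return pickle.load(open(f'{t}.pkl','rb'))
def world(s,u,v,z=None):
    "pixel -> world by depth, or by plane z"
    K=s['camera_matrix'];R=cv2.Rodrigues(np.array(s['rvec'],float))[0];t=np.array(s['tvec'],float).ravel()
    r=np.linalg.inv(K)@[u,v,1]; c=-R.T@t; d=R.T@r
    return c+d*(s['z_map'][int(v),int(u)] if z is None else (z-c[2])/d[2])
def wworld(s,u,v,z):
    K=s['camera_matrix'];x=(u-K[0,2])/K[0,0];y=(v-K[1,2])/K[1,1];th=np.hypot(x,y)
    r=np.array([x/th*np.sin(th),y/th*np.sin(th),np.cos(th)]) if th>0 else np.array([0,0,1.])
    H=s['hand_eye'];o=s['obs'];Rt=np.array(o['tcp_rot']);p=np.array(o['position'])
    c=Rt@H[:3,3]+p;d=Rt@H[:3,:3]@r
    return c+d*(z-c[2])/d[2]
E
python3 - <<'E'
from h import *
o=arm.get_obs();print({k:np.round(v,3) for k,v in o.items()})
a=snap('scene','scene1');b=snap('side','side1')
E
```

```text
{'t': np.float64(0.0), 'q': array([ 1.052,  0.492,  1.559, -0.   ,  1.092, -0.106]), 'dq': array([-0.   ,  0.001, -0.001,  0.001,  0.001, -0.   ]), 'effort': array([ 3.0000e-03, -6.1265e+01, -2.5818e+01,  6.9000e-02,  4.8000e-02,
       -0.0000e+00]), 'position': array([0.251, 0.572, 0.214]), 'tcp_rot': array([[-0.916,  0.401, -0.001],
       [ 0.401,  0.916, -0.001],
       [ 0.   , -0.001, -1.   ]]), 'force': array([ 0.212, -0.338,  0.189]), 'torque': array([ 0.035,  0.05 , -0.008]), 'gripper_force': np.float64(0.0), 'finger_gap': np.float64(0.997)}
```

View pics/scene1.png

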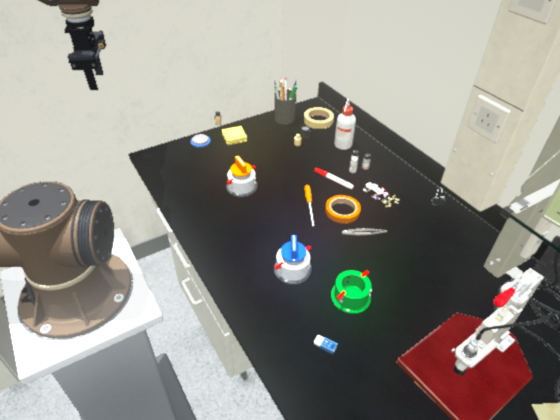

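The blue cup is at about (293,258), the orange one at (241,178), and the empty green holder at (352,291). I'll enlarge the blue cup.

Run:
```python
from h import *
s=load('scene1')
cv2.imwrite('pics/c1.png',cv2.resize(s['pixels'][225:290,260:330],None,fx=9,fy=9,interpolation=cv2.INTER_CUBIC))
for n,p in dict(bartop=(294,243),earR=(308,248),earL=(278,267),orange=(240,164)).items(): print(n,np.round(world(s,*p),3))
```

```text
bartop [ 0.47  -0.204  0.1  ]
earR [ 0.516 -0.198  0.051]
earL [ 0.424 -0.209  0.047]
orange [0.503 0.13  0.095]
```

View pics/c1.png

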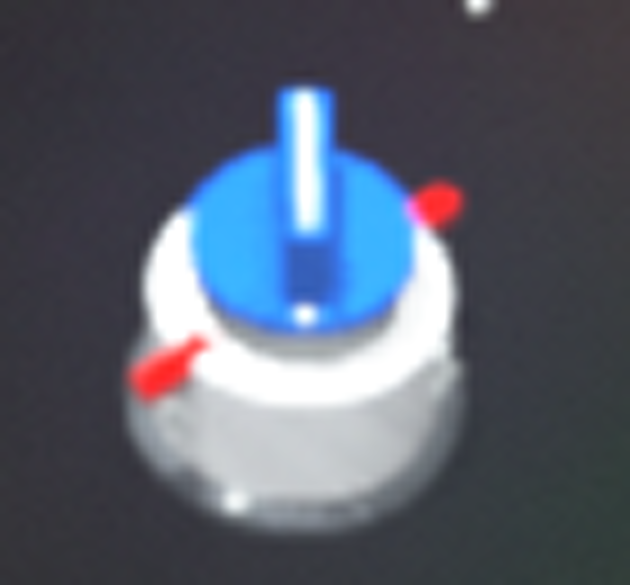

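View pics/side1.png

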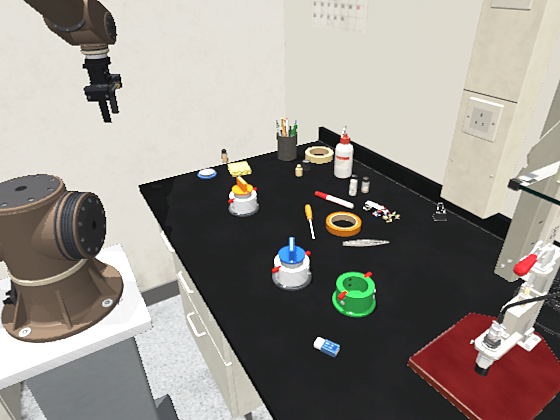

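Run:
```python
from h import *
s=load('scene1')
f=lambda x,y,z:world(s,260+(x+.5)/9-.5,225+(y+.5)/9-.5,z)
a,b=f(306,90,.098),f(308,237,.098); c,d=f(462,195,.05),f(130,388,.05)
ang=lambda v:np.degrees(np.arctan2(v[1],v[0]))
print(a,b,(a+b)/2,ang(a-b),np.linalg.norm(a-b)); print(c,d,(c+d)/2,ang(c-d),np.linalg.norm(c-d))
o=arm.get_obs();R=np.array(o['tcp_rot']);print(ang(R[:,1]))
```

```text
[ 0.48424097 -0.17931134  0.098     ] [ 0.45708195 -0.22275601  0.098     ] [ 0.47066146 -0.20103367  0.098     ] 57.988839730339166 0.051235256374971644
[ 0.52576809 -0.19610896  0.05      ] [ 0.41377402 -0.20823802  0.05      ] [ 0.46977106 -0.20217349  0.05      ] 6.181097430185477 0.11264895603492714
66.34975387792068
```

Call:
drive_tool([
  [[-4,-3,0,0,0,6],[-8,-5.5,0,0,0,12],[-12,-8,0,0,0,18],[-16,-11,0,0,0,24],[-20,-14,0,0,0,30],[-24,-17,0,0,0,36],[-28,-19.5,0,0,0,42],[-32,-22,0,0,0,48],[-35,-24,0,0,0,54],[-36,-25,0,0,0,58]],
], hand=1)

```text
t: 0.93
position: [0.4699, 0.2161, 0.2146]
tcp_rot: [[-0.14, 0.99, 0.0], [0.99, 0.14, 0.0], [0.0, 0.0, -1.0]]
force: [1.9, 0.8, 0.2]
finger_gap: 0.996
gripper_force: 0.0
```

```bash
cat >> h.py <<'E'
def plan(x,y,z,yaw):
    "tool-axis shift (cm) and turn about tool z (deg) to a pointing-down pose with tool y at yaw"
    o=arm.get_obs();R=np.array(o['tcp_rot']);p=np.array(o['position'])
    yw=np.degrees(np.arctan2(R[1,1],R[0,1]));a=np.radians(yaw)
    Rt=np.array([[-np.sin(a)*-1,np.cos(a),0],[-np.cos(a),np.sin(a),0],[0,0,-1.]])
    print('pos',p.round(4),'yaw',yw.round(2),'shift cm',(R.T@(np.array([x,y,z])-p)*100).round(2),'rotvec',np.degrees(cv2.Rodrigues(R.T@Rt)[0].ravel()).round(2),'F',np.round(o['force'],1),'M',np.round(o['torque'],2),'t',o['t'],'gap',o['finger_gap'])
E
sed -i 's/-np.sin(a)\*-1,np.cos(a),0\],\[-np.cos(a)/-np.sin(a),np.cos(a),0],[np.cos(a)/' h.py
python3 -c "
from h import *
plan(.471,-.201,.2,-32)"
```

```text
pos [0.4699 0.2161 0.2146] yaw 8.02 shift cm [-41.31  -5.72   1.46] rotvec [-0.000e+00 -1.000e-02  4.002e+01] F [1.9 0.8 0.2] M [-0.08  0.01  0.01] t 0.9333 gap 0.9959241916332595
```

Call:
drive_tool([
  [[-4,0,0,0,0,4],[-8,0,0,0,0,8],[-12,-0.5,0,0,0,13],[-16,-1.5,0,0,0,18],[-20,-2.5,0,0,0,23],[-24,-3.5,0,0,0,28],[-28,-4,0,0,0,32],[-32,-5,0,0,0,36],[-35,-5,0,0,0,39],[-37,-5,0,0,0,40]],
])

```text
t: 1.77
position: [0.4731, -0.1583, 0.2145]
tcp_rot: [[0.529, 0.848, 0.0], [0.848, -0.529, -0.0], [-0.0, 0.0, -1.0]]
force: [1.2, 1.1, -0.2]
finger_gap: 1.0
gripper_force: 0.0
```

```bash
python3 -c "
from h import *
plan(.471,-.201,.2,-32)
snap('wrist','w1')"
```

```text
pos [ 0.4731 -0.1583  0.2145] yaw -31.96 shift cm [-3.73  2.08  1.45] rotvec [0.01 0.01 0.04] F [ 1.2  1.1 -0.2] M [-0.11  0.12  0.04] t 1.7667 gap 0.9998952067743259
```

View pics/w1.png

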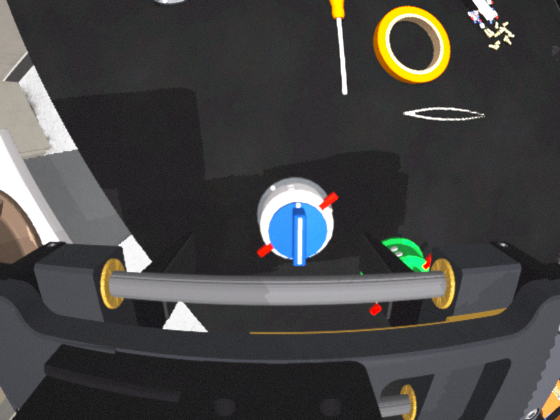

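The wrist view shows the bar's white line from about (300,210) to (300,260), and the ears at about (330,200) and (265,251). I'll crop in closer.

```bash
python3 -c "
from h import *
s=load('w1')
cv2.imwrite('pics/c2.png',cv2.resize(s['pixels'][170:275,245:350],None,fx=5.7,fy=5.7,interpolation=cv2.INTER_CUBIC))"
```

```text
(no output)
```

View pics/c2.png

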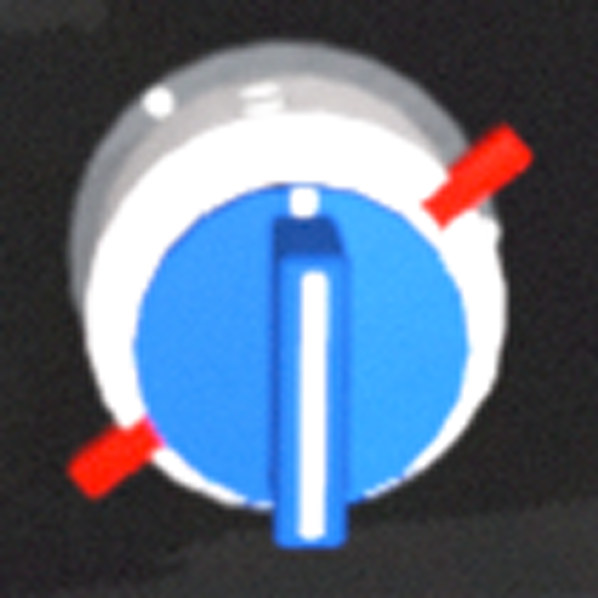

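```bash
python3 -c "
from h import *
s=load('w1')
f=lambda x,y,z:wworld(s,245+(x+.5)/5.7-.5,170+(y+.5)/5.7-.5,z)
ang=lambda v:np.degrees(np.arctan2(v[1],v[0]))
for a,b in [(f(314,260,.098),f(312,547,.098)),(f(520,142,.05),f(81,483,.05)),(f(430,215,.05),f(153,432,.05))]:
  print(a,b,(a+b)/2,ang(a-b),np.linalg.norm(a-b))
plan(.471,-.201,.2,-32)"
```

```text
[ 0.48436041 -0.18067506  0.098     ] [ 0.45818599 -0.22425299  0.098     ] [ 0.4712732  -0.20246402  0.098     ] 59.00950801497066 0.0508343996852393
[ 0.52475976 -0.19499984  0.05      ] [ 0.41819292 -0.20916041  0.05      ] [ 0.47147634 -0.20208012  0.05      ] 7.569102298193396 0.10750355089800889
[ 0.50319264 -0.19820172  0.05      ] [ 0.43591444 -0.20747553  0.05      ] [ 0.46955354 -0.20283862  0.05      ] 7.848345245253987 0.06791434722575264
pos [ 0.4739 -0.1602  0.2144] yaw -31.96 shift cm [-3.62  1.91  1.45] rotvec [0.06 0.03 0.04] F [ 0.4 -2.  -0.6] M [-0.14  0.12 -0.  ] t 1.8167 gap 1.0001215503195744
```

Call:
drive_tool([
  [[-1.5,1,1,0,0,-1],[-3,1.6,3,0,0,-1],[-3.7,2,5,0,0,-1],[-3.7,2,7,0,0,-1],[-3.7,2,9,0,0,-1],[-3.7,2,9.4,0,0,-1],[-3.7,2,9.4,0,0,-1],[-3.7,2,9.4,0,0,-1]],
])

```text
t: 2.48
position: [0.4713, -0.1973, 0.1211]
tcp_rot: [[0.509, 0.86, 0.0], [0.86, -0.509, 0.0], [0.0, 0.0, -1.0]]
force: [0.3, 0.1, -0.2]
finger_gap: 0.999
gripper_force: 0.0
```

```bash
python3 -c "
from h import *
plan(.4713,-.2023,.073,-31)
snap('wrist','w2')
"
```

```text
pos [ 0.4713 -0.1973  0.1211] yaw -30.63 shift cm [-0.43  0.25  4.81] rotvec [ 0.01 -0.01  0.37] F [ 0.3  0.1 -0.2] M [-0.12  0.1  -0.  ] t 2.4833 gap 0.9985747710333878
```

View pics/w2.png

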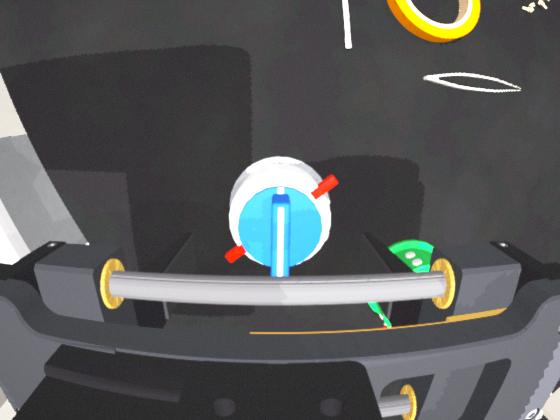

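The bar's line runs down column 281 in this view, from its far end at (281,197). I'll check its lateral offset in the tool frame.

```bash
python3 -c "
from h import *
s=load('w2');print(s['hand_eye'].round(4), s['camera_matrix'][:2,2])
R=np.array(s['obs']['tcp_rot']);p=np.array(s['obs']['position'])
for z,a in [(.098,(281,205)),(.098,(281,260)),(.05,(337,181)),(.05,(227,258))]:
  w=wworld(s,*a,z);print(w,(R.T@(w-p)*1000).round(1))
for tag in ['w1']:
  print((R.T@(np.array([.4713,-.2023,.098])-p)*1000).round(1))
"
```

```text
[[ 1.700e-03 -9.682e-01 -2.503e-01  6.890e-02]
 [ 1.000e+00  1.400e-03  1.100e-03  3.000e-04]
 [-7.000e-04 -2.503e-01  9.682e-01 -1.707e-01]
 [ 0.000e+00  0.000e+00  0.000e+00  1.000e+00]] [277.17726528 207.12910578]
[ 0.4840385  -0.18142965  0.098     ] [20.2  2.9 23.1]
[ 0.46546593 -0.21317279  0.098     ] [-16.6   3.1  23.1]
[ 0.52481475 -0.19756373  0.05      ] [27.  46.2 71.2]
[ 0.41814954 -0.20818481  0.05      ] [-36.4 -40.2  71.1]
[-4.3  2.5 23.1]
```

Call:
drive_tool([
  [[-0.4,0.27,0.5,0,0,0],[-0.4,0.27,1.5,0,0,0],[-0.4,0.27,3,0,0,0],[-0.4,0.27,4.2,0,0,0],[-0.4,0.27,4.7,0,0,0],[-0.4,0.27,4.7,0,0,0],[-0.4,0.27,4.7,0,0,0]],
])

```text
t: 3.12
position: [0.4714, -0.2023, 0.0736]
tcp_rot: [[0.51, 0.86, -0.0], [0.86, -0.51, 0.0], [0.0, -0.0, -1.0]]
force: [0.3, 0.3, 0.4]
finger_gap: 0.998
gripper_force: 0.0
```

Call:
drive_tool([
  [[0,0,0,0,0,0],[0,0,0,0,0,0],[0,0,0,0,0,0],[0,0,0,0,0,0],[0,0,0,0,0,0],[0,0,0,0,0,0],[0,0,0,0,0,0],[0,0,0,0,0,0],[0,0,0,0,0,0],[0,0,0,0,0,0]],
], hand=-1, force=55)

```text
t: 3.95
position: [0.4713, -0.2022, 0.0736]
tcp_rot: [[0.51, 0.86, 0.0], [0.86, -0.51, 0.0], [0.0, -0.0, -1.0]]
force: [-0.1, 0.5, 0.2]
finger_gap: 0.354
gripper_force: 0.0
```

```bash
python3 -c "
from h import *
plan(.4713,-.2023,.073,-31)
"
```

```text
pos [ 0.4713 -0.2022  0.0736] yaw -30.65 shift cm [-0.01  0.    0.06] rotvec [-0.   -0.    0.35] F [-0.1  0.5  0.2] M [-0.05  0.09 -0.  ] t 3.95 gap 0.3543291586653498
```

Call:
drive_tool([
  [[0,0,0,0,0,0],[0,0,0,0,0,0],[0,0,0,0,0,0],[0,0,0,0,0,0],[0,0,0,0,0,0],[0,0,0,0,0,0]],
])

```text
t: 4.45
position: [0.4709, -0.202, 0.0736]
tcp_rot: [[0.51, 0.86, -0.001], [0.86, -0.51, 0.001], [0.0, -0.001, -1.0]]
force: [-3.1, 1.6, 2.3]
finger_gap: 0.126
gripper_force: 55.0
```

Call:
drive_tool([
  [[0,0,0.05,0,0,2],[0,0,0.11,0,0,4],[0,0,0.16,0,0,6],[0,0,0.22,0,0,8],[0,0,0.27,0,0,10],[0,0,0.33,0,0,12],[0,0,0.38,0,0,14],[0,0,0.44,0,0,16],[0,0,0.49,0,0,18],[0,0,0.54,0,0,20]],
])

```text
t: 5.28
position: [0.4713, -0.2021, 0.0691]
tcp_rot: [[0.774, 0.634, 0.0], [0.634, -0.774, -0.0], [0.0, 0.0, -1.0]]
force: [-4.1, 5.8, 18.6]
finger_gap: 0.122
gripper_force: 55.1
```

```bash
python3 -c "
from h import *
plan(.4713,-.2023,.0596,-83)
"
```

```text
pos [ 0.4713 -0.2021  0.0691] yaw -50.69 shift cm [-0.01  0.02  0.95] rotvec [ 2.000e-02 -1.000e-02  3.231e+01] F [-4.1  5.8 18.6] M [0.96 1.11 0.52] t 5.2833 gap 0.12165512068249344
```

Call:
drive_tool([
  [[0,0,0.05,0,0,2],[0,0,0.11,0,0,4],[0,0,0.16,0,0,6],[0,0,0.22,0,0,8],[0,0,0.27,0,0,10],[0,0,0.33,0,0,12],[0,0,0.38,0,0,14],[0,0,0.44,0,0,16],[0,0,0.49,0,0,18],[0,0,0.54,0,0,20]],
])

```text
t: 6.12
position: [0.4707, -0.202, 0.0633]
tcp_rot: [[0.944, 0.331, -0.001], [0.331, -0.944, 0.0], [-0.001, -0.001, -1.0]]
force: [-4.1, 4.2, 13.8]
finger_gap: 0.12
gripper_force: 55.1
```

```bash
python3 -c "
from h import *
plan(.4713,-.2023,.0596,-83)
s=snap('wrist','w3')
cv2.imwrite('pics/c3.png',cv2.resize(s['pixels'][140:290,190:370],None,fx=4.2,fy=4,interpolation=cv2.INTER_CUBIC))
"
```

```text
pos [ 0.4707 -0.202   0.0633] yaw -70.67 shift cm [0.05 0.05 0.37] rotvec [-0.03  0.06 12.33] F [-4.1  4.2 13.8] M [1.05 1.13 0.52] t 6.1167 gap 0.12042453252566833
```

View pics/c3.png

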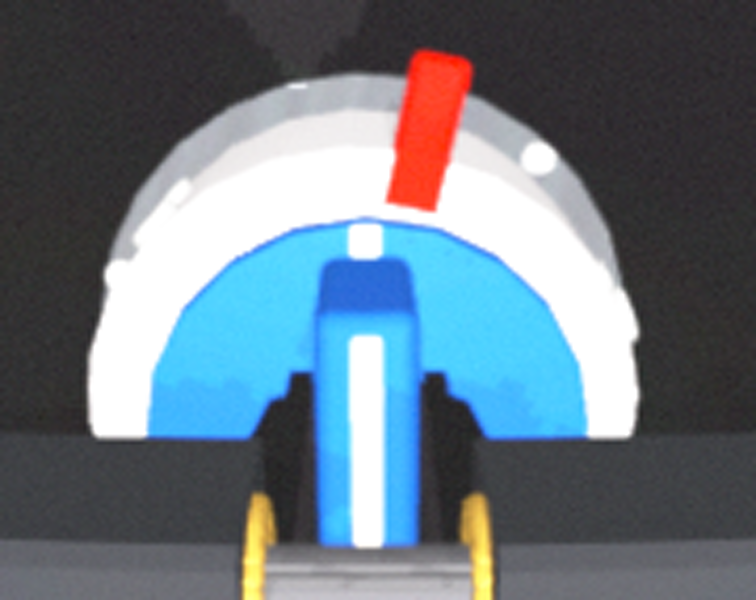

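The bar is still square in the fingers, with its line at column 367 of the crop. The ear runs from (412,208) to (441,58), so about 12° of turn remains. I'll compute the angle.

```bash
python3 -c "
from h import *
s=load('w3');f=lambda x,y,z:wworld(s,190+(x+.5)/4.2-.5,140+(y+.5)/4-.5,z)
ang=lambda v:np.degrees(np.arctan2(v[1],v[0]))
R=np.array(s['obs']['tcp_rot']);p=np.array(s['obs']['position'])
a,b=f(441,58,.05),f(412,208,.05);c=np.array([.4713,-.2023,.05]);print(a,b,ang(a-b),ang(a-c),ang(b-c))
for z in (.086,.088):
 a,b=f(365,322,z),f(367,540,z);print(ang(a-b))
a=f(365,255,.058);print(a,ang(a-p),np.linalg.norm((a-p)[:2]))
"
```

```text
[ 0.52424027 -0.19484501  0.05      ] [ 0.50248609 -0.19850457  0.05      ] 9.549069946727617 8.015618253609457 6.938923768195198
19.863682439780348
19.863682439780415
[ 0.49560508 -0.19408685  0.058     ] 17.667131404127602 0.026129876530604397
```

Call:
drive_tool([
  [[0,0,0.05,0,0,2],[0,0,0.11,0,0,4],[0,0,0.16,0,0,6],[0,0,0.22,0,0,8],[0,0,0.28,0,0,9.5],[0,0,0.34,0,0,11],[0,0,0.38,0,0,12],[0,0,0.4,0,0,12]],
])

```text
t: 6.83
position: [0.471, -0.2018, 0.06]
tcp_rot: [[0.992, 0.127, 0.0], [0.127, -0.992, 0.0], [0.0, -0.0, -1.0]]
force: [-7.7, 4.5, 23.5]
finger_gap: 0.123
gripper_force: 55.0
```

```bash
python3 -c "
from h import *
plan(.4713,-.2023,.0596,-82.3)
s=snap('wrist','w4')
cv2.imwrite('pics/c4.png',cv2.resize(s['pixels'][140:290,190:370],None,fx=4,fy=4,interpolation=cv2.INTER_CUBIC))
"
```

```text
pos [ 0.471  -0.2018  0.06  ] yaw -82.71 shift cm [0.02 0.05 0.04] rotvec [-0.02 -0.   -0.41] F [-7.7  4.5 23.5] M [ 0.85  1.6  -0.16] t 6.8333 gap 0.12298079641082527
```

View pics/c4.png

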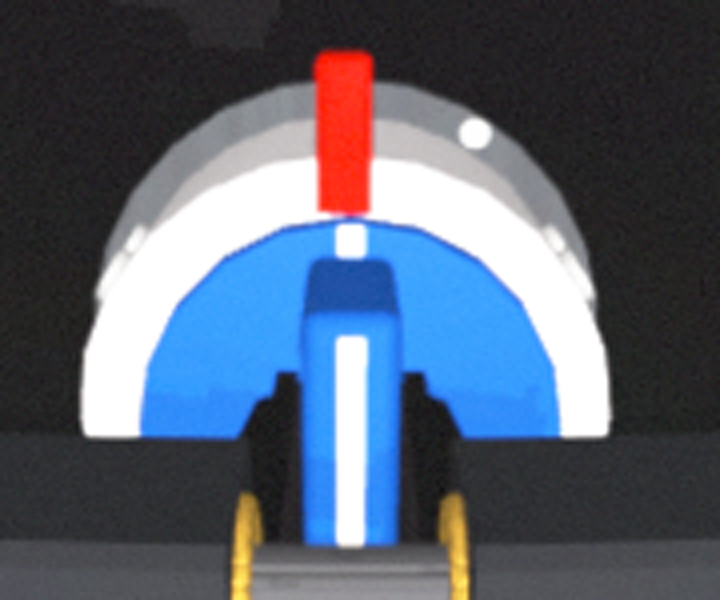

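The bar and ear are parallel (line at column 350, ear at 344), so the turn is complete. Next I'll press a little more to make sure it is seated.

Call:
drive_tool([
  [[0,0,0.03,0,0,0],[0,0,0.06,0,0,0],[0,0,0.09,0,0,0],[0,0,0.09,0,0,0]],
])

```text
t: 7.22
position: [0.471, -0.2018, 0.0599]
tcp_rot: [[0.992, 0.128, 0.0], [0.128, -0.992, 0.0], [0.0, 0.0, -1.0]]
force: [-9.7, 6.7, 34.1]
finger_gap: 0.118
gripper_force: 55.0
```

Call:
drive_tool([
  [[0,0,0.03,0,0,0],[0,0,0.06,0,0,0],[0,0,0.08,0,0,0],[0,0,0.08,0,0,0]],
])

```text
t: 7.55
position: [0.471, -0.2018, 0.0599]
tcp_rot: [[0.992, 0.128, 0.001], [0.128, -0.992, -0.0], [0.001, 0.0, -1.0]]
force: [-12.5, 8.1, 46.0]
finger_gap: 0.123
gripper_force: 55.0
```

```bash
python3 -c "
from h import *
plan(.4713,-.2023,.0596,-82.3)
s=snap('side','s4')
cv2.imwrite('pics/c5.png',cv2.resize(s['pixels'][220:300,245:335],None,fx=7,fy=7,interpolation=cv2.INTER_CUBIC))
"
```

```text
pos [ 0.471  -0.2018  0.0599] yaw -82.65 shift cm [0.02 0.05 0.03] rotvec [ 0.02 -0.05 -0.35] F [-12.5   8.1  46. ] M [ 1.38  2.58 -0.25] t 7.55 gap 0.12295293734901634
```

View pics/c5.png

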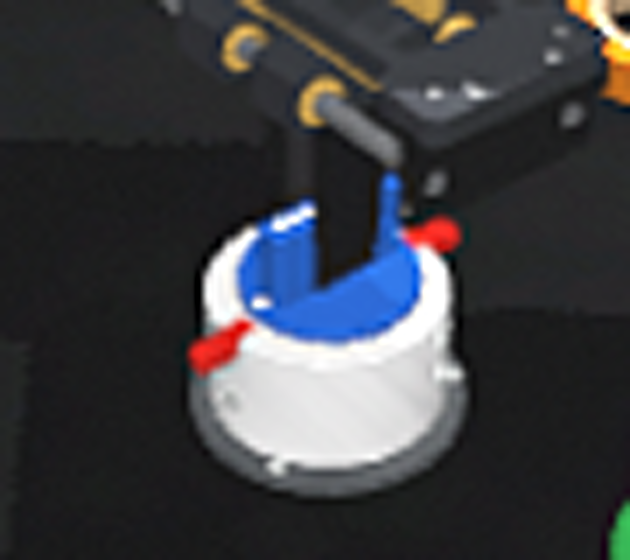

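It is seated: pressing with 46 N does not move it any further, and the flange sits on the rim. I'll unload, then release.

Call:
drive_tool([
  [[0,0,-0.1,0,0,0],[0,0,-0.2,0,0,0],[0,0,-0.26,0,0,0],[0,0,-0.26,0,0,0]],
])

```text
t: 7.93
position: [0.4707, -0.2018, 0.06]
tcp_rot: [[0.992, 0.128, -0.001], [0.128, -0.992, 0.001], [-0.001, -0.001, -1.0]]
force: [-6.5, 3.7, 10.7]
finger_gap: 0.125
gripper_force: 55.0
```

Call:
drive_tool([
  [[0,0,0,0,0,0],[0,0,0,0,0,0],[0,0,0,0,0,0],[0,0,0,0,0,0],[0,0,0,0,0,0],[0,0,0,0,0,0],[0,0,0,0,0,0]],
], hand=0.2)

```text
t: 8.52
position: [0.4713, -0.2023, 0.0597]
tcp_rot: [[0.992, 0.128, 0.0], [0.128, -0.992, 0.0], [0.0, -0.0, -1.0]]
force: [-0.1, -0.2, 0.2]
finger_gap: 0.559
gripper_force: 0.0
```

Call:
drive_tool([
  [[0,0,-0.5,0,0,0],[0,0,-1.5,0,0,0],[0,0,-3,0,0,0],[0,0,-5,0,0,0],[0,0,-7,0,0,0],[-1,0,-9,0,0,0],[-3,0,-10,0,0,0],[-4,0,-10,0,0,0],[-4,0,-10,0,0,0],[-4,0,-10,0,0,0]],
])

```text
t: 9.35
position: [0.4316, -0.2074, 0.1597]
tcp_rot: [[0.992, 0.127, 0.0], [0.127, -0.992, -0.0], [0.0, 0.0, -1.0]]
force: [0.4, 1.2, 0.6]
finger_gap: 0.602
gripper_force: 0.0
```

```bash
python3 -c "
from h import *
plan(.4713,-.2023,.0596,-82.3)
s=snap('wrist','w6')
cv2.imwrite('pics/c6.png',cv2.resize(s['pixels'][130:270,200:370],None,fx=4.2,fy=4.2,interpolation=cv2.INTER_CUBIC))
"
```

```text
pos [ 0.4316 -0.2074  0.1597] yaw -82.7 shift cm [ 4.000e+00 -1.000e-02  1.002e+01] rotvec [ 0.   -0.02 -0.4 ] F [0.4 1.2 0.6] M [-0.01  0.18 -0.04] t 9.35 gap 0.6016799142217247
```

View pics/c6.png

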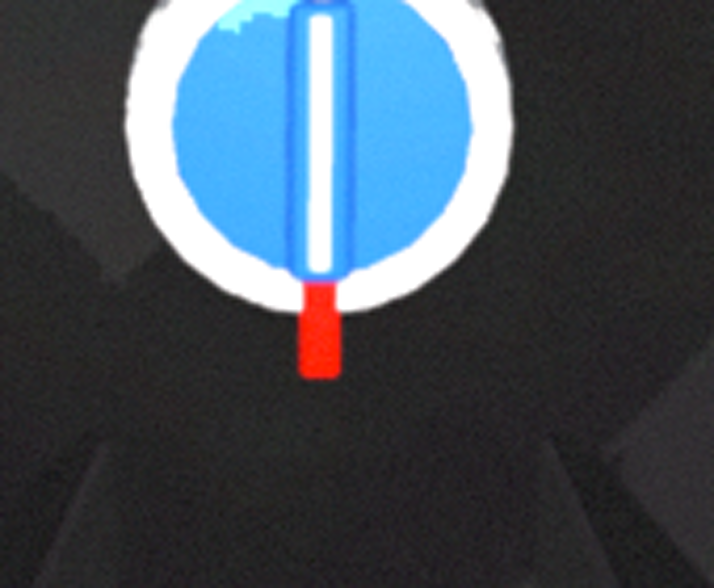

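The bar's line (column 320) and the ear (column 320) coincide. Before handing in, I'll check the seating by depth.

```bash
python3 -c "
from h import *
s=load('w6');R=np.array(s['obs']['tcp_rot']);p=np.array(s['obs']['position']);H=s['hand_eye'];K=s['camera_matrix']
def Z(x,y):
  u,v=int(200+x/4.2),int(130+y/4.2);a=(u-K[0,2])/K[0,0];b=(v-K[1,2])/K[1,1];t=np.hypot(a,b)
  d=np.median(s['z_map'][v-1:v+2,u-1:u+2]);r=np.array([a/t*np.tan(t),b/t*np.tan(t),1])*d
  return (R@(H[:3,:3]@r+H[:3,3])+p)[2].round(4)
print('lid L,R,near',Z(200,130),Z(440,130),Z(260,230),Z(385,230),'rim',Z(148,130),Z(492,130),Z(240,270),'bar',Z(320,60),Z(320,240))
"
```

```text
lid L,R,near 0.0567 0.0569 0.0573 0.0568 rim 0.0504 0.0507 0.0508 bar 0.0849 0.0855
```

The lid stands 6 mm above the rim all round and the bar top is at about 85 mm, so the cup is seated.

```bash
python3 -c "
from h import *
print(order.hand_in())"
```

```text
the job is handed in; nothing more can be done
None
```

The blue cup is twisted fully down, with its flange on the rim all round and its bar in line with the red marks; I let go of it, left the orange cup alone, and handed the job in at about 9.4 s (no verdict was returned).

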